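# Stand the leaning test tiles in the kiln tray, all facing one way

### The job

Take the three L-shaped test tiles that lean on the two wooden racks and gently stand each one upright on its foot, squarely in an empty bay of the four-bay wooden tray, with its foot pointing the same way as that of the tile already in the tray (set them down, do not drop or topple them). Leave the tile in the tray, the tile on the round plaster bat and the bottle, vase, mug and jar where they stand.

Things in the scene. Friction and masses are not known exactly. Their poses are not given: they have to be found in the camera images.
- tile1: To load; on +y side of rack_long. Terracotta L-shaped tile, loose, 170 g: slab 95 tall x 50 wide x 14 thick (mm), foot of the same width, 14 thick, sticking out 30 in front of the slab at its bottom. Origin: centre of the 44 x 50 underside; z up along the slab, x where the foot points, y across the width. Slab at x -22 to -8, foot x -8 to 22. Leans 0.61 rad back on its rack.
- tile2: Second tile to load, like tile1 in shape, size and axes; on the long rack, on its -y side, 100 mm from tile1 centre to centre (50 mm clear between them). At the start the three tiles lean back 0.61 rad (35 deg) from upright: back against the rack's board, underside flat on its ledge, foot to the rack's front.
- tile3: Third tile to load, like tile1 in shape, size and axes; alone in the middle of the short rack. Leans as tile1 does.
- fired_a: Finished tile, same shape and axes as tile1, standing upright, loose. One of fired_a and fired_b stands in a bay of the tray, the other on the round bat, facing contrary ways; which is which varies. The one in the tray (within 120 mm of the tray's centre) shows the facing to copy. Not to be moved.
- fired_b: The other finished tile, as fired_a, facing the contrary way. Not to be moved.
- tray: Wooden tray, fixed, 246 x 76 x 20 mm: floor 6 thick, walls and partitions 6 thick rising to 20 above the table. Four equal bays in a row along its x, 60 mm from centre to centre, each 54 (along x) x 64 (along y) inside. Origin: centre of its underside, on the table. Tiles stand with their foot along +x or -x of the tray.
- tray_end (a point): Point on the table, on the tray's long axis, 150 mm from the tray's centre towards its +x (just off the tray, a mark for direction only).
- liner1: Grey liner 52 x 62 x 2 mm, fixed on a bay's floor, at the bay's centre. Origin: centre of its underside, 6 mm above the table; its top, on which tiles stand, is 8 mm above the table. Same axes as the tray. Which bay liners 1 to 4 lie in varies; a bay is empty unless a finished tile stands on its liner.
- liner2: Liner of another bay, as liner1.
- liner3: Liner of another bay, as liner1.
- liner4: Liner of another bay, as liner1.
- bat: Round plaster bat, fixed, 100 mm across and 8 thick, flat on the table past the +x end of the tray; a finished tile stands on it. Origin: centre of its underside.
- rack_long: Long wooden rack holding two tiles, 170 wide x 130 deep x 61 high mm, fixed. Origin: centre of its width, on the table, under the tiles' undersides; x to its front, y along its width. Base board, on it a ledge sloping down to the back at 35 deg and, square to it, a leaning back board 8 thick rising 48 above the ledge along the slope: the upper half of a tile's slab stands free.
- rack_short: Short wooden rack holding one tile, 90 wide x 130 deep x 61 high mm, fixed. Origin: centre of its width, on the table, under the tiles' undersides; x to its front, y along its width. Base board, on it a ledge sloping down to the back at 35 deg and, square to it, a leaning back board 8 thick rising 48 above the ledge along the slope: the upper half of a tile's slab stands free.
- bottle: Bystander, loose, standing upright. Blue glaze bottle, 60 mm across, 160 tall. Origin: centre of its underside.
- vase: Bystander, loose, standing upright. Small terracotta vase, 76 mm across, 140 tall. Origin: centre of its underside.
- mug: Bystander, loose, standing upright. White mug, 72 mm across without its handle, 80 tall. Origin: centre of its underside.
- jar: Bystander, loose, standing upright. Amber jar, 68 mm across, 75 tall. Origin: centre of its underside.
There are look-alikes about, which are no part of the job. Leave any yellow look-alike of the tile3 alone.

How it is judged:
By the outcome, as a careful person would: the job done as asked, in the order asked, and still so for the second after the job is handed in, with the robot touching nothing.
It also fails if it takes over 72 s, if anything falls off the work surface, if the arm or the gripper's body presses on something with over 40 N, if the wrist force passes 120 N, or if a joint passes its speed limit or range.

### The arm

A 6-joint arm with a two-finger parallel gripper is mounted at the origin on the work surface. World frame = base frame: x ahead of the robot, y to its left, z up, the work surface at z = 0. Lengths are in mm, angles in rad, forces in N, time in s.
With the tool pointing down it reaches from about 350 to 775 mm from the base axis. Payload 5.5 kg.
Tool frame: the origin (TCP) lies on the centre line of the jaws, within the pads' length; the fingertips stand 17 mm ahead of it and the grasp point (between the pads) lies 2 mm behind it (manip.nose_length is the distance from the TCP to the fingertips, in mm); z points along the fingers, y is the line along which they close (so a half turn about z gives the same grasp; the last joint's range is limited). The gripper opens to 85 mm and grips with 20 to 120 N. Pads are 22 mm wide; open, the fingers measure 114 mm over their backs; the gripper's body (76 mm by 85 mm) begins 54 mm behind the grasp point. The pads swing forward as they close: fully open they stand 13 mm farther back than shut.
Start: joints at [1.138, 0.313, 0.046, 1.304, 0, 1.431], TCP at [165.988, 550.561, 248.323] pointing down, gripper open.
Joint ranges: [-2.76, 2.76], [-0.86, 1.69], [-1.03, 1.26], [-2.2, 2.34], [-1.47, 1.5], [-3.14, 3.14]. Speed limits (rad/s): [2.57, 2.57, 3.14, 3.14, 3.14, 3.14].

### API

Orientations are given as a unit quaternion [x, y, z, w].
In Python, from workcell import manip gives the robot as it stands.
- The arm moves only by the tool send_rows, never from a script. Its argument "motion" is a list of rows, each a list of 7 numbers: the shift along the tool's x, y, z in units of 50 mm (1.0 is 50 mm), then the turn, a rotation vector about the tool's x, y, z in units of 8 degrees (1.0 is 8 degrees), then the opening, from 0 (shut) to 1 (fully open). A call has 1 to 12 rows; each row shifts and turns the commanded pose from where the row before left it, along the tool's axes as they then stand; what a row does not reach is not made up. A row lasts 1/8 s, in which the tool goes at most 62.5 mm and 10.7 degrees, less where a joint would pass 70% of its speed; a pose out of reach is approached as far as the arm can. A call is refused whole if a number of a shift passes 1 or a number of a turn 1, either way. A call with a gripper value outside its range is refused whole. The fingers move at their own pace and stop on an object; the grip force is fixed at half the most. Time passes only in rows, so rows that do not move let the fingers close. It gives the time, the measured TCP pose, the force, the opening and the grip force at its end, in the units of the state.
- manip.get_state(): the state, without advancing time (a new reading comes with each control period).
- manip.camera(name): name is "side" or "top" or "wrist"; returns a dict with "image" (400x640x3 uint8, blue, green, red), "vertical_fov" (degrees; the focal length in pixels is half the picture's height over the tangent of half this angle, whatever the lens; pixels are square), "cx", "cy" (the principal point, pixels), "cam_to_world" (4x4, takes a point from camera to world coordinates); the wrist camera has in their place "tool_from_camera" (4x4, takes a point from camera to tool coordinates, whose origin is the TCP and whose axes are the flange's). Camera axes: x right, y down, z forward; pixel columns grow to the right and rows downward; lengths in mm; the calibration is good to about 2 mm. A picture is of the moment at which its call begins: read the wrist's pose just before it. There is no depth.
- manip.close_job(): hands the job in; it is judged then, once.
Trained networks look in a picture, given as the dict that the camera call returned (one of the last four; its "shot" number tells which), for a name from the list of things; names that differ only in an ending like _2 or _b are one class to them, and where a whole thing is asked for, a point or a joint stands for the part that bears it (a point fixed in the world has none). Each returns a list of dicts, best first, with "p" (0 to 1); they miss things now and then, are a little off and sometimes report something else, mostly with a low value. They report only what shows in the picture. A call takes as long as a camera call. They do not tell look-alikes from the thing itself.
- manip.boxes_of(picture, name): "xy" ([column, row] in pixels, amid what is visible of it).
- manip.cut_out(picture, name): "mask" (400x640 bool, what is visible of it) and "xy" ([column, row] in pixels, amid what is visible of it).
The state is a dict: "clock": time; "q": joint angles; "joint_vel": joint speeds; "joint_efforts": joint torques, N m; "tool_pos": TCP position; "tool_rot": TCP orientation; "wrist_force": force on the tool from outside, world axes, zero at the start; "torque": the same for the moment, N m; "opening": opening from 0.0 (shut) to 1.0 (fully open); "gripper_force": force on a finger pad.
Only numpy, scipy, OpenCV 4.12 (cv2) and the standard library are available. Lean on these libraries where they do the work, as an engineer would, in place of code of your own. Each camera call takes 0.05 s, during which the arm holds its last target. There are 200 camera calls.

## Working session

There is one attempt and no reset: what is moved stays moved. The work goes in short steps, Python scripts to look and compute and a tool call to move; the robot and the scene stay as the last step left them, time stands still between calls to the robot, and variables do not carry over. Pictures are saved under pics/ and viewed, at most 10 in all, crops included, and the job is handed in when it is done.

Besides the shell and the picture viewer there is one more tool, called after "Emit:" as name(argument=value, ...), one argument or row to a line, values as JSON. send_rows: Moves the arm, as the interface text tells. Its arguments: {"type":"object","properties":{"motion":{"type":"array","items":{"type":"array","items":{"type":"number"}}}},"required":["motion"]}

```bash
ls; mkdir -p pics
python3 - <<'E'
from workcell import manip
import cv2,numpy as np
np.set_printoptions(precision=3,suppress=True)
print(manip.get_state())
for n in("top","side"):
    p=manip.camera(n); cv2.imwrite(f"pics/{n}0.png",p["image"])
    print({k:v for k,v in p.items() if k!="image"})
    for o in("tile1","tile3","fired_a","tray","liner1","bat","rack_long","rack_short","bottle","vase","mug","jar"):
        print(o,[(np.round(d["xy"],1),round(d["p"],2)) for d in manip.boxes_of(p,o)])
E
```

```text
pics
{'clock': 0.0, 'q': array([1.138, 0.314, 0.045, 1.304, 0.   , 1.431]), 'joint_vel': array([ 0.001, -0.001, -0.001,  0.   , -0.001,  0.   ]), 'joint_efforts': array([  0.003, -48.063,  29.854,   0.019,   0.   ,   0.   ]), 'tool_pos': array([165.758, 550.122, 247.424]), 'tool_rot': array([ 0.146,  0.989, -0.001, -0.   ]), 'wrist_force': array([ 0.21 , -0.702,  0.628]), 'torque': array([ 0.027, -0.017, -0.047]), 'gripper_force': 0.0, 'opening': 1.005242535389222}
{'vertical_fov': 46.25141479536224, 'cx': 318.19402936865924, 'cy': 196.4015637752172, 'cam_to_world': array([[   0.016,   -0.999,    0.043,  494.871],
       [  -1.   ,   -0.016,    0.008,   47.89 ],
       [  -0.007,   -0.043,   -0.999, 1212.04 ],
       [   0.   ,    0.   ,    0.   ,    1.   ]]), 'shot': 1}
tile1 [(array([489.6, 213.7]), 0.91), (array([447. , 206.6]), 0.81), (array([212.8, 199.5]), 0.74), (array([282.1, 199.9]), 0.7), (array([184. , 128.9]), 0.61)]
tile3 [(array([489.6, 213.7]), 0.91), (array([447. , 206.6]), 0.81), (array([212.8, 199.5]), 0.74), (array([282.1, 199.9]), 0.7), (array([184. , 128.9]), 0.6
[... 1273 characters left out ...]
, 0.62)]
fired_a [(array([262. , 180.3]), 0.73), (array([344.4, 197. ]), 0.56)]
tray [(array([330.3, 204.2]), 0.72)]
liner1 [(array([315.6, 197.2]), 0.65), (array([295.9, 196.1]), 0.51), (array([363.5, 208.6]), 0.46)]
bat [(array([269.1, 191.3]), 0.77)]
rack_long [(array([342.5, 150.3]), 0.85), (array([328.5, 200.6]), 0.33)]
rack_short [(array([307.1, 299.4]), 0.87), (array([347. , 125.6]), 0.57), (array([296.6, 195.3]), 0.2)]
bottle [(array([230.6, 254.2]), 0.58)]
vase [(array([278.8, 124.3]), 0.88), (array([318.8, 197.3]), 0.7), (array([310.3, 280. ]), 0.31)]
mug [(array([393.7, 169.2]), 0.78), (array([360.4, 209.8]), 0.74), (array([346.8, 150. ]), 0.2)]
jar [(array([385.6, 253.9]), 0.67)]
```

Run:
```python
import cv2
a=cv2.imread("pics/top0.png")[90:300,150:530]; cv2.imwrite("pics/topc.png",cv2.resize(a,(760,420),interpolation=cv2.INTER_CUBIC))
a=cv2.imread("pics/side0.png")[80:340,160:480]; cv2.imwrite("pics/sidec.png",cv2.resize(a,(736,598),interpolation=cv2.INTER_CUBIC))
```

```text
(no output)
```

View pics/topc.png

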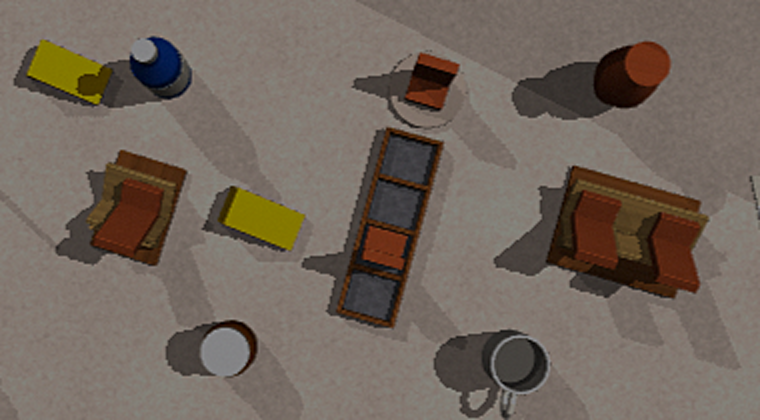

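View pics/sidec.png

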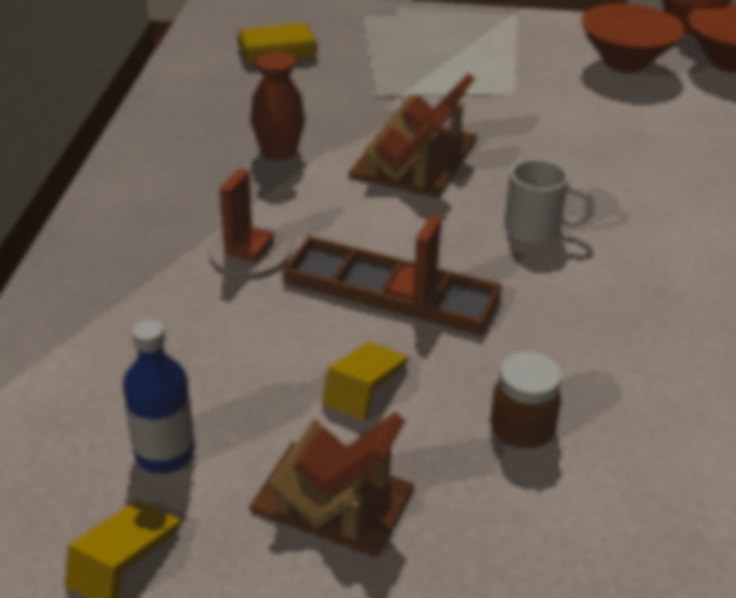

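The tray tile is in the third bay from the bat. Its foot points to tray +x, towards the bat, and the bat tile faces the other way. The empty bays are at +90, +30 and -90. The rack tiles lean back towards the robot. Next I fit poses from the masks.

```bash
cat > h.py <<'E'
from workcell import manip
import cv2,numpy as np
from scipy.optimize import minimize
from scipy.spatial.transform import Rotation as R
np.set_printoptions(precision=3,suppress=True)
def T(Rm,t): M=np.eye(4); M[:3,:3]=Rm; M[:3,3]=t; return M
def toolT(s=None):
    s=s or manip.get_state(); return T(R.from_quat(s["tool_rot"]).as_matrix(),s["tool_pos"])
def proj(p,P,c2w=None):
    c2w=p["cam_to_world"] if c2w is None else c2w
    q=(np.linalg.inv(c2w)@np.c_[P,np.ones(len(P))].T)[:3]
    f=200/np.tan(np.radians(p["vertical_fov"]/2))
    return np.c_[q[0]/q[2]*f+p["cx"],q[1]/q[2]*f+p["cy"]]
def box(x0,x1,y0,y1,z0,z1): return np.array([[x,y,z] for x in(x0,x1) for y in(y0,y1) for z in(z0,z1)],float)
TILE=[box(-22,-8,-25,25,0,95),box(-8,22,-25,25,0,14)]
TRAY=[box(-123,123,-38,38,0,20)]
def tf(M,P): return P@M[:3,:3].T+M[:3,3]
def render(p,M,boxes,c2w=None,S=4):
    m=np.zeros((400*S,640*S),np.uint8)
    for b in boxes:
        h=cv2.convexHull(((proj(p,tf(M,b),c2w)+.5)*S*16-8).astype(np.int32).reshape(-1,1,2))
        cv2.fillConvexPoly(m,h,255,shift=4)
    return cv2.resize(m,(640,400),interpolation=cv2.INTER_AREA)/255.
def iou(a,b): return np.minimum(a,b).sum()/np.maximum(a,b).sum()
TH=.6109
def leanM(x,y,yaw,z=34.3): return T((R.from_euler('z',yaw)*R.from_euler('y',-TH)).as_matrix(),[x,y,z])
def upM(x,y,yaw,z): return T(R.from_euler('z',yaw).as_matrix(),[x,y,z])
def fit(f,x0,d):
    x0=np.array(x0,float);d=np.array(d,float)
    best=None
    for k in range(2):
        r=minimize(lambda u:-f(x0+u*d),np.zeros(len(d)),method="Nelder-Mead",options=dict(initial_simplex=np.vstack([np.zeros(len(d)),np.eye(len(d))]),xatol=.02,fatol=1e-4))
        x0=x0+r.x*d; d=d/3
    return x0,-r.fun
def pix2w(p,uv,z):
    f=200/np.tan(np.radians(p["vertical_fov"]/2)); c=p["cam_to_world"]
    d=c[:3,:3]@[(uv[0]-p["cx"])/f,(uv[1]-p["cy"])/f,1]; return c[:3,3]+d*(z-c[2,3])/d[2]
E
cat > m.py <<'E'
from h import *
import pickle
A=manip.camera("top"); B=manip.camera("side")
mt=lambda p,n:[(d["xy"],d["p"],d["mask"]) for d in manip.cut_out(p,n)]
at,bt=mt(A,"tile1"),mt(B,"tile1")
for n,l in(("A",at),("B",bt)): print(n,[(np.round(a,0),round(b,2),int(m.sum())) for a,b,m in l])
near=lambda l,uv:min(l,key=lambda e:np.hypot(*(e[0]-np.array(uv))))[2].astype(float)
tr=max(mt(A,"tray"),key=lambda e:e[2].sum()); print("tray",tr[0],tr[2].sum())
h=cv2.convexHull(np.argwhere(tr[2])[:,::-1].astype(np.int32)); tm=cv2.fillConvexPoly(np.zeros((400,640),np.uint8),h,1).astype(float)
g=pix2w(A,[345,203],20)
print("tray fit",fit(lambda v:iou(render(A,upM(v[0],v[1],v[2],0),TRAY),tm),[g[0],g[1],-.15],[8,8,.1]))
res={}
for n,ua,ub,yaw in(("t1",(447,207),(337,139),-.2),("t2",(490,214),(346,126),-.2),("t3",(213,200),(309,278),-.4)):
    a=near(at,ua); b=near(bt,ub); g=pix2w(A,ua,70); g[0]+=15
    ft=fit(lambda v:iou(render(A,leanM(*v),TILE),a),[g[0],g[1],yaw],[8,8,.15])
    v=ft[0]; print(n,"top",ft,"sideIoU",iou(render(B,leanM(*v),TILE),b))
    print(n,"both+z",fit(lambda v:iou(render(A,leanM(*v),TILE),a)+iou(render(B,leanM(*v),TILE),b),[*v,34.3],[5,5,.1,5]))
E
python3 m.py
```

```text
A [(array([280., 199.]), 0.87, 799), (array([446., 204.]), 0.84, 772), (array([216., 198.]), 0.78, 828), (array([488., 212.]), 0.72, 845), (array([184., 124.]), 0.69, 755)]
B [(array([334., 139.]), 0.82, 294), (array([210., 319.]), 0.8, 1278), (array([307., 277.]), 0.79, 824), (array([345., 124.]), 0.73, 235), (array([320., 244.]), 0.73, 775)]
tray [340.1, 202.9] 976
tray fit (array([530.144, -10.526,  -0.254]), np.float64(0.9541879937580499))
t1 top (array([ 557.355, -267.329,   -0.267]), np.float64(0.9515032768713173)) sideIoU 0.8396433202887408
t1 both+z (array([ 557.202, -267.604,   -0.26 ,   33.067]), np.float64(1.8031669752830701))
t2 top (array([ 530.799, -363.94 ,   -0.246]), np.float64(0.9280091302863099)) sideIoU 0.7081978920409772
t2 both+z (array([ 531.492, -364.827,   -0.268,   33.024]), np.float64(1.6601394624172123))
t3 top (array([562.531, 302.734,  -0.276]), np.float64(0.9578102518605689)) sideIoU 0.9188682408583935
t3 both+z (array([562.684, 302.73 ,  -0.285,  33.062]), np.float64(1.8845178257707542))
```

```bash
cat > plan.py <<'E'
from h import *
D=np.diag([-1.,1,-1])
def tool_for(M,p): return M@T(D,p)          # p: TCP in tile frame
def plan(M,n=None,cur=None):
    C=toolT() if cur is None else cur
    w=R.from_matrix(C[:3,:3].T@M[:3,:3]).as_rotvec(); dp=C[:3,:3].T@(M[:3,3]-C[:3,3])
    if n is None: n=int(max(np.ceil(np.linalg.norm(dp)/50/.92),np.ceil(np.degrees(np.linalg.norm(w))/8/.92),1))
    S=sum(R.from_rotvec(w*k/n).as_matrix() for k in range(n))
    d=np.linalg.solve(S,dp)
    print(n,"rows",np.round(np.r_[d/50,np.degrees(w)/n/8],3).tolist(),"ang",np.degrees(np.linalg.norm(w)).round(1)); return M
L={"t1":(557.3,-267.5,-.265),"t2":(531,-364.3,-.265),"t3":(562.6,302.7,-.28)}
TR=(530.1,-10.5,-.254)
def bay(dx,z,tr=TR): return upM(tr[0]+dx*np.cos(tr[2]),tr[1]+dx*np.sin(tr[2]),tr[2],z)
E
python3 - <<'E'
from plan import *
p=manip.camera("wrist"); print(p["vertical_fov"],p["cx"],p["cy"],p["tool_from_camera"])
plan(tool_for(upM(460,-5,-.254,330),[0,0,0]))
E
```

```text
63.30072782470622 321.8999913245804 199.22707732837864 [[   0.      -0.962   -0.272   68.89 ]
 [   1.       0.      -0.001   -0.229]
 [   0.001   -0.272    0.962 -125.602]
 [   0.       0.       0.       1.   ]]
14 rows [-0.62, -0.65, -0.117, 0.0, -0.0, -0.02] ang 2.2
```

Emit:
send_rows(
  motion=[
    [-0.31,-0.325,-0.06,0,0,-0.01,1],
    [-0.62,-0.65,-0.117,0,0,-0.02,1],
    [-0.62,-0.65,-0.117,0,0,-0.02,1],
    [-0.62,-0.65,-0.117,0,0,-0.02,1],
    [-0.62,-0.65,-0.117,0,0,-0.02,1],
    [-0.62,-0.65,-0.117,0,0,-0.02,1],
    [-0.62,-0.65,-0.117,0,0,-0.02,1],
    [-0.62,-0.65,-0.117,0,0,-0.02,1],
    [-0.62,-0.65,-0.117,0,0,-0.02,1],
    [-0.62,-0.65,-0.117,0,0,-0.02,1],
    [-0.62,-0.65,-0.117,0,0,-0.02,1],
    [-0.62,-0.65,-0.117,0,0,-0.02,1],
  ],
)

```text
clock: 3.1
tool_pos: [406.0, 91.1, 316.2]
tool_rot: [0.13, 0.991, 0.0, 0.0]
wrist_force: [-0.0, 0.3, 0.7]
opening: 1.0
gripper_force: 0.0
```

Emit:
send_rows(
  motion=[
    [-0.62,-0.65,-0.117,0,0,-0.02,1],
    [-0.62,-0.65,-0.117,0,0,-0.02,1],
    [-0.31,-0.325,-0.06,0,0,-0.01,1],
    [0,0,0,0,0,0,1],
    [0,0,0,0,0,0,1],
  ],
)

```text
clock: 3.72
tool_pos: [459.4, -4.9, 330.3]
tool_rot: [0.127, 0.992, 0.0, -0.0]
wrist_force: [0.0, 0.5, 0.1]
opening: 0.999
gripper_force: 0.0
```

```bash
cat > wl.py <<'E'
from plan import *
def wshot():
    C=toolT(); p=manip.camera("wrist"); p["cam_to_world"]=C@p["tool_from_camera"]; return p,C
E
python3 - <<'E'
from wl import *
p,C=wshot(); cv2.imwrite("pics/w1.png",p["image"])
print(manip.get_state()["tool_pos"],manip.get_state()["q"],C[:3,:3])
im=p["image"].copy()
print("liners",[(d["xy"],round(d["p"],2)) for d in manip.boxes_of(p,"liner1")])
for dx in(-90,-30,30,90):
    M=bay(dx,8); pts=proj(p,tf(M,np.array([[-26,-31,0],[26,-31,0],[26,31,0],[-26,31,0.]])))
    cv2.polylines(im,[pts.astype(int)],True,(0,255,0),1); print(dx,pts.mean(0))
cv2.polylines(im,[proj(p,tf(bay(0,20),np.array([[-123,-38,0],[123,-38,0],[123,38,0],[-123,38,0.]]))).astype(int)],True,(255,255,0),1)
cv2.imwrite("pics/w1o.png",im)
E
```

```text
[459.42   -4.608 330.379] [-0.185  0.076 -0.05   1.446  0.     0.068] [[-0.968  0.251 -0.   ]
 [ 0.251  0.968  0.   ]
 [ 0.001  0.    -1.   ]]
liners [([330.7, 146.2], 0.94), ([318.8, 172.5], 0.74), ([578.0, 302.4], 0.74), ([327.7, 266.0], 0.68), ([329.6, 229.1], 0.56)]
-90 [331.267 144.388]
-30 [330.927 187.022]
30 [330.61  226.744]
90 [330.314 263.842]
```

View pics/w1o.png

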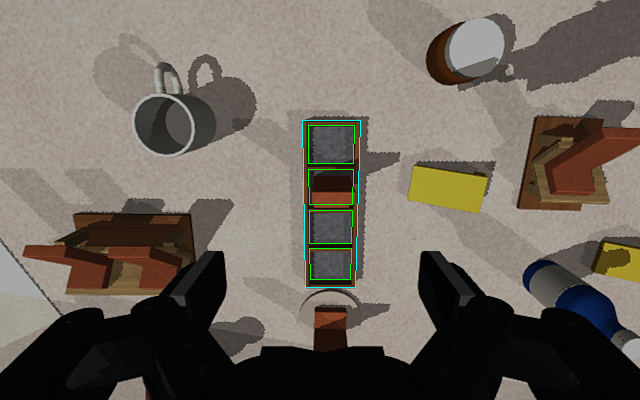

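The wrist view matches the fit. The tray outline runs (303,120)–(360,287), and the tray tile's slab is on the robot side with its foot towards the bat. I'll refine the tray and rack-tile poses from this picture and plan the tile1 approach.

Run:
```python
from wl import *
p,C=wshot()
tr=manip.cut_out(p,"tray")
for d in tr[:2]:
    h=cv2.convexHull(np.argwhere(d["mask"])[:,::-1].astype(np.int32)); tm=cv2.fillConvexPoly(np.zeros((400,640),np.uint8),h,1).astype(float)
    print("tray",d["p"],d["xy"],tm.sum(),fit(lambda v:iou(render(p,upM(v[0],v[1],v[2],0),TRAY),tm),TR,[5,5,.05]))
for d in manip.cut_out(p,"tile1"):
    for n,v in L.items():
        r=iou(render(p,leanM(*v),TILE),d["mask"])
        if r>.4: print(n,d["p"],r,fit(lambda v:iou(render(p,leanM(*v),TILE),d["mask"].astype(float)),v,[5,5,.05]))
t=tool_for(leanM(*L["t1"]),[-15,0,74]); print(t)
pre=tool_for(leanM(*L["t1"]),[-15,0,170]); print(pre[:3,3])
plan(pre);
```

```text
tray 0.74 [330.4, 205.9] 9325.0 (array([531.067, -12.294,  -0.256]), np.float64(0.973354562397817))
t2 0.92 0.9012021477998207 (array([ 531.963, -365.547,   -0.256]), np.float64(0.9541356129059241))
t1 0.87 0.8704193098508239 (array([ 557.744, -269.608,   -0.29 ]), np.float64(0.892930503094072))
t3 0.65 0.9433078421740614 (array([563.195, 300.403,  -0.276]), np.float64(0.966363983148364))
[[  -0.791    0.262    0.554  504.477]
 [   0.215    0.965   -0.15  -253.165]
 [  -0.574    0.      -0.819   86.312]
 [   0.       0.       0.       1.   ]]
[ 451.333 -238.742  164.948]
7 rows [-0.02, -0.653, 0.503, 0.004, -0.625, 0.012] ang 35.0
```

```bash
sed -i 's/^L=.*/L={"t1":(557.6,-268.6,-.268),"t2":(531.5,-365,-.265),"t3":(563,301.5,-.278)}/; s/^TR=.*/TR=(530.8,-11.7,-.255)/' plan.py
python3 - <<'E'
from plan import *
plan(tool_for(leanM(*L["t1"]),[-15,0,160]),8)
E
```

```text
8 rows [-0.026, -0.573, 0.465, 0.004, -0.547, 0.014] ang 35.0
```

Emit:
send_rows(
  motion=[
    [-0.026,-0.573,0.465,0.004,-0.547,0.014,1],
    [-0.026,-0.573,0.465,0.004,-0.547,0.014,1],
    [-0.026,-0.573,0.465,0.004,-0.547,0.014,1],
    [-0.026,-0.573,0.465,0.004,-0.547,0.014,1],
    [-0.026,-0.573,0.465,0.004,-0.547,0.014,1],
    [-0.026,-0.573,0.465,0.004,-0.547,0.014,1],
    [-0.026,-0.573,0.465,0.004,-0.547,0.014,1],
    [-0.026,-0.573,0.465,0.004,-0.547,0.014,1],
    [0,0,0,0,0,0,1],
    [0,0,0,0,0,0,1],
  ],
)

```text
clock: 5.22
tool_pos: [457.5, -241.2, 156.8]
tool_rot: [0.128, 0.945, -0.04, 0.298]
wrist_force: [-0.3, 1.1, 0.2]
opening: 0.998
gripper_force: 0.0
```

Run:
```python
from wl import *
p,C=wshot(); print(manip.get_state()["q"])
im=p["image"].copy()
for b in TILE: cv2.polylines(im,[cv2.convexHull(proj(p,tf(leanM(*L["t1"]),b)).astype(np.int32))],True,(0,255,0),1)
cv2.imwrite("pics/w2.png",im)
for d in manip.cut_out(p,"tile1"):
    print(d["p"],d["xy"],d["mask"].sum(),iou(render(p,leanM(*L["t1"]),TILE),d["mask"]))
plan(tool_for(leanM(*L["t1"]),[-15,0,74]))
```

```text
[-0.806 -0.112 -0.863  0.278  0.298 -0.453]
0.59 [184.9, 215.5] 4148 0.0
0.55 [323.7, 215.0] 3011 0.7597766856755822
2 rows [0.015, 0.0, 0.862, -0.001, 0.004, -0.0] ang 0.1
```

View pics/w2.png

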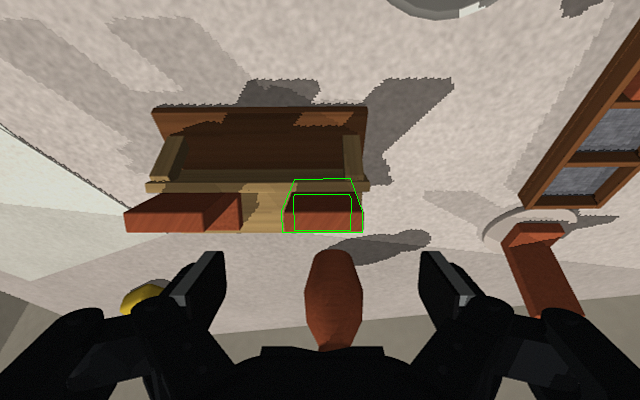

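Top face of tile1 sits at (283–363, 213–232), matching the overlay and centred between the fingers. Advancing and gripping.

Emit:
send_rows(
  motion=[
    [0.005,0,0.43,0,0,0,1],
    [0.005,0,0.43,0,0,0,1],
    [0.005,0,0.43,0,0,0,1],
    [0,0,0.43,0,0,0,1],
    [0,0,0,0,0,0,0.7],
    [0,0,0,0,0,0,0.5],
    [0,0,0,0,0,0,0],
    [0,0,0,0,0,0,0],
    [0,0,0,0,0,0,0],
    [0,0,0,0,0,0,0],
  ],
)

```text
clock: 6.58
tool_pos: [504.7, -254.5, 86.7]
tool_rot: [0.128, 0.945, -0.04, 0.299]
wrist_force: [-4.5, 4.0, 7.1]
opening: 0.575
gripper_force: 63.0
```

```bash
cat > hold.py <<'E'
# fingers hold: predict tile pose from tool pose at grasp; plan lift/place
from wl import *
E
python3 - <<'E'
from hold import *
s=manip.get_state(); print(s["wrist_force"],s["opening"],s["gripper_force"],s["tool_pos"])
C=toolT(); G=np.linalg.inv(leanM(*L["t1"]))@C; print(G)
E
```

```text
[-4.519  3.956  7.107] 0.574780312872406 62.958279848098755 [ 504.674 -254.548   86.665]
[[ -1.      0.001   0.002 -14.817]
 [  0.001   1.     -0.     -0.464]
 [ -0.002  -0.     -1.     74.303]
 [  0.      0.      0.      1.   ]]
```

Run:
```python
from hold import *
C=toolT(); U=C.copy(); U[2,3]+=80; plan(U,3,C)
H=tool_for(bay(90,8+60),[-14.8,0,74.3]); plan(H,8,U)
```

```text
3 rows [-0.307, 0.0, -0.436, 0.0, 0.0, 0.0] ang 0.0
8 rows [-0.068, 0.605, 0.09, -0.003, 0.548, -0.012] ang 35.1
```

Emit:
send_rows(
  motion=[
    [-0.307,0,-0.436,0,0,0,0],
    [-0.307,0,-0.436,0,0,0,0],
    [-0.307,0,-0.436,0,0,0,0],
    [-0.068,0.605,0.09,-0.003,0.548,-0.012,0],
    [-0.068,0.605,0.09,-0.003,0.548,-0.012,0],
    [-0.068,0.605,0.09,-0.003,0.548,-0.012,0],
    [-0.068,0.605,0.09,-0.003,0.548,-0.012,0],
    [-0.068,0.605,0.09,-0.003,0.548,-0.012,0],
    [-0.068,0.605,0.09,-0.003,0.548,-0.012,0],
    [-0.068,0.605,0.09,-0.003,0.548,-0.012,0],
    [-0.068,0.605,0.09,-0.003,0.548,-0.012,0],
    [0,0,0,0,0,0,0],
  ],
)

```text
clock: 8.07
tool_pos: [604.6, -29.6, 139.7]
tool_rot: [0.127, 0.992, -0.0, -0.002]
wrist_force: [-0.2, -0.3, -1.8]
opening: 0.579
gripper_force: 64.2
```

Run:
```python
from hold import *
s=manip.get_state(); print(s["tool_pos"],s["wrist_force"],s["opening"])
p,C=wshot(); im=p["image"].copy()
tm=C@np.linalg.inv(T(D,[-14.8,0,74.3]))
for M,c in((tm,(0,255,0)),(bay(90,8),(255,255,0))):
  for b in TILE: cv2.polylines(im,[cv2.convexHull(proj(p,tf(M,b)).astype(np.int32))],True,c,1)
cv2.imwrite("pics/w3.png",im)
H=tool_for(bay(90,8+4),[-14.8,0,74.3]); plan(H,4)
```

```text
[604.622 -29.642 139.689] [-0.185 -0.25  -1.843] 0.5793044030918515
4 rows [0.001, -0.001, 0.269, -0.002, -0.004, 0.0] ang 0.1
```

View pics/w3.png

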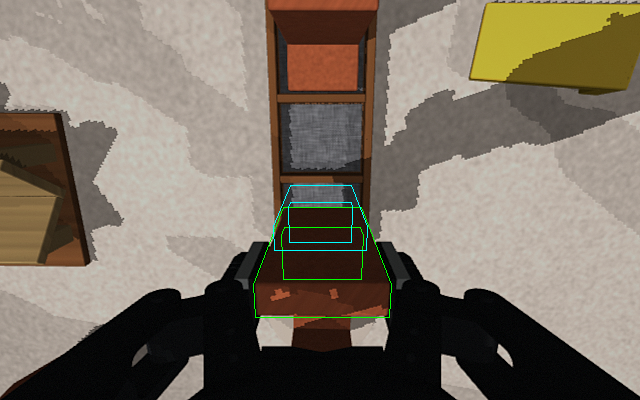

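Emit:
send_rows(
  motion=[
    [0,0,0.27,0,0,0,0],
    [0,0,0.27,0,0,0,0],
    [0,0,0.27,0,0,0,0],
    [0,0,0.26,0,0,0,0],
    [0,0,0,0,0,0,0],
    [0,0,0.02,0,0,0,0],
    [0,0,0.02,0,0,0,0],
    [0,0,0,0,0,0,0],
  ],
)

```text
clock: 9.12
tool_pos: [603.8, -30.9, 86.0]
tool_rot: [0.128, 0.992, -0.0, -0.0]
wrist_force: [-0.0, -0.1, -1.7]
opening: 0.576
gripper_force: 64.3
```

Emit:
send_rows(
  motion=[
    [0,0,0.02,0,0,0,0],
    [0,0,0,0,0,0,0],
  ],
)

```text
clock: 9.38
tool_pos: [603.5, -30.9, 84.7]
tool_rot: [0.128, 0.992, -0.0, -0.001]
wrist_force: [0.7, 0.2, -1.4]
opening: 0.574
gripper_force: 64.3
```

Emit:
send_rows(
  motion=[
    [0,0,0.02,0,0,0,0],
    [0,0,0,0,0,0,0],
  ],
)

```text
clock: 9.62
tool_pos: [603.5, -30.8, 83.5]
tool_rot: [0.128, 0.992, -0.0, -0.001]
wrist_force: [0.3, -0.2, -1.2]
opening: 0.573
gripper_force: 64.3
```

Emit:
send_rows(
  motion=[
    [0,0,0.02,0,0,0,0],
    [0,0,0,0,0,0,0],
  ],
)

```text
clock: 9.88
tool_pos: [603.6, -30.9, 82.6]
tool_rot: [0.128, 0.992, -0.0, -0.001]
wrist_force: [-0.1, 0.3, -0.9]
opening: 0.575
gripper_force: 64.4
```

Emit:
send_rows(
  motion=[
    [0,0,0.02,0,0,0,0],
    [0,0,0,0,0,0,0],
  ],
)

```text
clock: 10.12
tool_pos: [603.6, -30.9, 82.5]
tool_rot: [0.128, 0.992, -0.0, -0.0]
wrist_force: [-2.2, 1.1, 6.0]
opening: 0.578
gripper_force: 64.9
```

Emit:
send_rows(
  motion=[
    [0,0,0.02,0,0,0,0],
    [0,0,0,0,0,0,0],
  ],
)

```text
clock: 10.38
tool_pos: [603.7, -30.8, 82.5]
tool_rot: [0.128, 0.992, -0.0, 0.0]
wrist_force: [-3.6, 0.9, 10.5]
opening: 0.578
gripper_force: 65.6
```

Emit:
send_rows(
  motion=[
    [0,0,-0.02,0,0,0,0],
    [0,0,0,0,0,0,0.62],
    [0,0,0,0,0,0,0.7],
    [0,0,0,0,0,0,0.8],
    [0,0,0,0,0,0,0.9],
    [0,0,-0.2,0,0,0,0.9],
    [0,0,-0.4,0,0,0,0.9],
    [0,0,-0.7,0,0,0,0.9],
    [0,0,-0.7,0,0,0,1],
    [0,0,-0.4,0,0,0,1],
    [0,0,0,0,0,0,1],
  ],
)

```text
clock: 11.75
tool_pos: [605.0, -31.1, 204.2]
tool_rot: [0.128, 0.992, -0.0, 0.002]
wrist_force: [-0.3, 0.4, -0.1]
opening: 1.0
gripper_force: 0.0
```

Run:
```python
from hold import *
C=toolT(); print(C[:3,3])
m=plan(tool_for(leanM(*L["t2"]),[-15,0,160]),10); print(m[:3,3])
p,_=wshot()
for d in manip.cut_out(p,"tile1"):
  for dx in(90,-30):
    r=iou(render(p,bay(dx,8),TILE),d["mask"])
    if r>.2: print(dx,r,fit(lambda v:iou(render(p,bay(0,8,v)@T(np.eye(3),[dx,0,0]),TILE),d["mask"]),TR,[3,3,.03]))
```

```text
[604.995 -31.091 204.213]
10 rows [0.201, -0.682, 0.043, 0.002, -0.435, 0.006] ang 34.8
[ 431.069 -337.745  156.757]
90 0.9262087473863466 (array([530.925, -11.796,  -0.247]), np.float64(0.9323326269152069))
```

Emit:
send_rows(
  motion=[
    [0.201,-0.682,0.043,0.002,-0.435,0.006,1],
    [0.201,-0.682,0.043,0.002,-0.435,0.006,1],
    [0.201,-0.682,0.043,0.002,-0.435,0.006,1],
    [0.201,-0.682,0.043,0.002,-0.435,0.006,1],
    [0.201,-0.682,0.043,0.002,-0.435,0.006,1],
    [0.201,-0.682,0.043,0.002,-0.435,0.006,1],
    [0.201,-0.682,0.043,0.002,-0.435,0.006,1],
    [0.201,-0.682,0.043,0.002,-0.435,0.006,1],
    [0.201,-0.682,0.043,0.002,-0.435,0.006,1],
    [0.201,-0.682,0.043,0.002,-0.435,0.006,1],
    [0,0,0,0,0,0,1],
    [0,0,0,0,0,0,1],
  ],
)

```text
clock: 13.35
tool_pos: [428.9, -336.7, 153.9]
tool_rot: [0.126, 0.946, -0.039, 0.295]
wrist_force: [0.1, 0.7, -0.1]
opening: 0.998
gripper_force: 0.0
```

Run:
```python
from hold import *
p,C=wshot(); print(C[:3,3],manip.get_state()["q"])
for d in manip.cut_out(p,"tile1"):
    r=iou(render(p,leanM(*L["t2"]),TILE),d["mask"]); print(d["p"],d["xy"],r)
    if r>.4:
        u=np.argwhere(d["mask"]); print("cols",u[:,1].min(),u[:,1].max(),"rowmax",u[:,0].max()); q=proj(p,tf(leanM(*L["t2"]),TILE[0])); print("pred",q.min(0),q.max(0))
plan(tool_for(leanM(*L["t2"]),[-15,0,74]),4)
```

```text
[ 428.897 -336.693  153.927] [-1.022 -0.012 -0.763  0.355  0.402 -0.661]
0.84 [321.7, 222.4] 0.7467597382725403
cols 282 362 rowmax 238
pred [281.036 184.315] [361.969 239.486]
4 rows [-0.013, -0.004, 0.426, 0.002, -0.009, 0.002] ang 0.3
```

Emit:
send_rows(
  motion=[
    [-0.013,-0.004,0.426,0,-0.01,0,1],
    [-0.013,-0.004,0.426,0,-0.01,0,1],
    [-0.013,-0.004,0.426,0,-0.01,0,1],
    [-0.013,-0.004,0.426,0,-0.01,0,1],
    [0,0,0,0,0,0,0.7],
    [0,0,0,0,0,0,0.5],
    [0,0,0,0,0,0,0],
    [0,0,0,0,0,0,0],
    [0,0,0,0,0,0,0],
    [0,0,0,0,0,0,0],
  ],
)

```text
clock: 14.7
tool_pos: [478.3, -351.7, 87.1]
tool_rot: [0.126, 0.945, -0.04, 0.299]
wrist_force: [-2.2, 3.1, 5.9]
opening: 0.574
gripper_force: 62.7
```

Run:
```python
from hold import *
s=manip.get_state(); print(s["wrist_force"],s["opening"],s["gripper_force"])
C=toolT(); G=np.linalg.inv(leanM(*L["t2"]))@C; print(G)
U=C.copy(); U[2,3]+=80; plan(U,3,C)
g=[G[0,3],0,G[2,3]]
V=tool_for(bay(30,8+115),g); V[:3,3]-=[0,0,0]; plan(V,8,U); print(U[:3,3],V[:3,3])
```

```text
[-2.173  3.075  5.864] 0.5736752034279665 62.73346424102783
[[ -1.     -0.001   0.002 -14.663]
 [ -0.001   1.     -0.001  -1.122]
 [ -0.002  -0.001  -1.     74.705]
 [  0.      0.      0.      1.   ]]
3 rows [-0.307, -0.0, -0.436, 0.0, 0.0, 0.0] ang 0.0
8 rows [0.025, 0.855, -0.092, -0.003, 0.549, -0.008] ang 35.1
[ 478.259 -351.714  167.082] [545.641 -15.569 197.705]
```

Emit:
send_rows(
  motion=[
    [-0.307,0,-0.436,0,0,0,0],
    [-0.307,0,-0.436,0,0,0,0],
    [-0.307,0,-0.436,0,0,0,0],
    [0.025,0.855,-0.092,-0.003,0.549,-0.008,0],
    [0.025,0.855,-0.092,-0.003,0.549,-0.008,0],
    [0.025,0.855,-0.092,-0.003,0.549,-0.008,0],
    [0.025,0.855,-0.092,-0.003,0.549,-0.008,0],
    [0.025,0.855,-0.092,-0.003,0.549,-0.008,0],
    [0.025,0.855,-0.092,-0.003,0.549,-0.008,0],
    [0.025,0.855,-0.092,-0.003,0.549,-0.008,0],
    [0.025,0.855,-0.092,-0.003,0.549,-0.008,0],
    [0,0,0,0,0,0,0],
  ],
)

```text
clock: 16.2
tool_pos: [547.1, -13.5, 196.3]
tool_rot: [0.125, 0.992, 0.0, -0.001]
wrist_force: [0.5, -0.1, -1.9]
opening: 0.578
gripper_force: 63.9
```

Run:
```python
from hold import *
s=manip.get_state(); print(s["tool_pos"],s["wrist_force"],s["opening"])
H=tool_for(bay(30,8+3),[-14.7,0,74.5]); print(H[:3,3]);plan(H,6)
```

```text
[547.134 -13.509 196.267] [ 0.55  -0.095 -1.92 ] 0.577577071647123
[545.605 -15.559  85.5  ]
6 rows [0.003, -0.008, 0.369, 0.0, -0.003, 0.004] ang 0.2
```

Emit:
send_rows(
  motion=[
    [0,0,0.369,0,0,0,0],
    [0,0,0.369,0,0,0,0],
    [0,0,0.369,0,0,0,0],
    [0,0,0.369,0,0,0,0],
    [0,0,0.369,0,0,0,0],
    [0,0,0.33,0,0,0,0],
    [0,0,0,0,0,0,0],
    [0,0,0,0,0,0,0],
  ],
)

```text
clock: 17.2
tool_pos: [545.6, -16.1, 88.7]
tool_rot: [0.128, 0.992, -0.0, -0.0]
wrist_force: [0.8, -1.2, -1.6]
opening: 0.579
gripper_force: 63.9
```

Emit:
send_rows(
  motion=[
    [0,0,0.02,0,0,0,0],
    [0,0,0,0,0,0,0],
  ],
)

```text
clock: 17.45
tool_pos: [545.9, -15.6, 87.8]
tool_rot: [0.127, 0.992, 0.0, -0.0]
wrist_force: [-0.1, -0.4, -1.4]
opening: 0.572
gripper_force: 63.9
```

Target x/y is (545.6, -15.6), and contact is expected at z≈82.6.

Emit:
send_rows(
  motion=[
    [0,0,0.03,0,0,0,0],
    [0,0,0.03,0,0,0,0],
    [0,0,0,0,0,0,0],
    [0,0,0,0,0,0,0],
  ],
)

```text
clock: 17.95
tool_pos: [545.6, -15.4, 84.2]
tool_rot: [0.127, 0.992, 0.0, -0.001]
wrist_force: [0.2, 0.8, -1.9]
opening: 0.574
gripper_force: 63.9
```

Emit:
send_rows(
  motion=[
    [0,0,0.02,0,0,0,0],
    [0,0,0,0,0,0,0],
  ],
)

```text
clock: 18.2
tool_pos: [545.6, -15.4, 83.2]
tool_rot: [0.127, 0.992, 0.0, -0.001]
wrist_force: [0.4, -0.1, -0.6]
opening: 0.578
gripper_force: 63.9
```

Emit:
send_rows(
  motion=[
    [0,0,0.02,0,0,0,0],
    [0,0,0,0,0,0,0],
  ],
)

```text
clock: 18.45
tool_pos: [545.6, -15.4, 83.0]
tool_rot: [0.127, 0.992, 0.0, -0.0]
wrist_force: [-2.8, 1.0, 5.2]
opening: 0.575
gripper_force: 64.5
```

Emit:
send_rows(
  motion=[
    [0,0,-0.01,0,0,0,0],
    [0,0,0,0,0,0,0.62],
    [0,0,0,0,0,0,0.7],
    [0,0,0,0,0,0,0.8],
    [0,0,0,0,0,0,0.9],
    [0,0,-0.2,0,0,0,0.9],
    [0,0,-0.4,0,0,0,0.9],
    [0,0,-0.7,0,0,0,0.9],
    [0,0,-0.7,0,0,0,1],
    [0,0,-0.7,0,0,0,1],
    [0,0,-0.3,0,0,0,1],
    [0,0,0,0,0,0,1],
  ],
)

```text
clock: 19.95
tool_pos: [546.4, -15.6, 233.7]
tool_rot: [0.127, 0.992, 0.0, 0.0]
wrist_force: [0.1, -0.2, 0.1]
opening: 0.999
gripper_force: 0.0
```

Run:
```python
from hold import *
C=toolT(); print(C[:3,3])
m=plan(tool_for(leanM(*L["t3"]),[-15,0,160]),9); print(m[:3,3])
p,_=wshot()
for d in manip.cut_out(p,"tile1"):
  for dx in(90,30,-30):
    r=iou(render(p,bay(dx,8),TILE),d["mask"])
    if r>.2: print(dx,r,fit(lambda v:iou(render(p,bay(0,8,v)@T(np.eye(3),[dx,0,0]),TILE),d["mask"]),TR,[3,3,.03]))
```

```text
[546.401 -15.627 233.72 ]
9 rows [0.419, 0.693, 0.063, 0.006, -0.485, 0.017] ang 35.0
[462.932 330.059 156.757]
90 0.9611418374904177 (array([530.431, -12.316,  -0.242]), np.float64(0.9685667993623638))
30 0.9265239390704835 (array([531.196, -11.903,  -0.254]), np.float64(0.9281266002609975))
```

Emit:
send_rows(
  motion=[
    [0.419,0.693,0.063,0.006,-0.485,0.017,1],
    [0.419,0.693,0.063,0.006,-0.485,0.017,1],
    [0.419,0.693,0.063,0.006,-0.485,0.017,1],
    [0.419,0.693,0.063,0.006,-0.485,0.017,1],
    [0.419,0.693,0.063,0.006,-0.485,0.017,1],
    [0.419,0.693,0.063,0.006,-0.485,0.017,1],
    [0.419,0.693,0.063,0.006,-0.485,0.017,1],
    [0.419,0.693,0.063,0.006,-0.485,0.017,1],
    [0.419,0.693,0.063,0.006,-0.485,0.017,1],
    [0,0,0,0,0,0,1],
    [0,0,0,0,0,0,1],
  ],
)

```text
clock: 21.42
tool_pos: [461.2, 329.5, 154.7]
tool_rot: [0.131, 0.945, -0.043, 0.295]
wrist_force: [-0.5, -0.1, 0.1]
opening: 0.996
gripper_force: 0.0
```

Run:
```python
from hold import *
p,C=wshot(); print(C[:3,3],manip.get_state()["q"])
for d in manip.cut_out(p,"tile1"):
    r=iou(render(p,leanM(*L["t3"]),TILE),d["mask"]); print(d["p"],d["xy"],r)
    if r>.4:
        u=np.argwhere(d["mask"]); print("cols",u[:,1].min(),u[:,1].max(),"rowmax",u[:,0].max()); q=proj(p,tf(leanM(*L["t3"]),TILE[0])); print("pred",q.min(0),q.max(0))
plan(tool_for(leanM(*L["t3"]),[-15,0,74]),4)
```

```text
[461.214 329.465 154.675] [ 0.718  0.158 -0.555  0.499 -0.501  0.903]
0.97 [446.5, 257.5] 0.0
0.84 [177.9, 206.9] 0.0
0.81 [64.2, 292.0] 0.0
0.59 [28.1, 260.8] 0.0
4 rows [-0.004, 0.006, 0.428, -0.003, -0.005, -0.001] ang 0.2
```

Run:
```python
from hold import *
p,C=wshot(); im=p["image"].copy()
for b in TILE: cv2.polylines(im,[cv2.convexHull(proj(p,tf(leanM(*L["t3"]),b)).astype(np.int32))],True,(0,255,0),1)
cv2.imwrite("pics/w4.png",im)
```

```text
(no output)
```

View pics/w4.png

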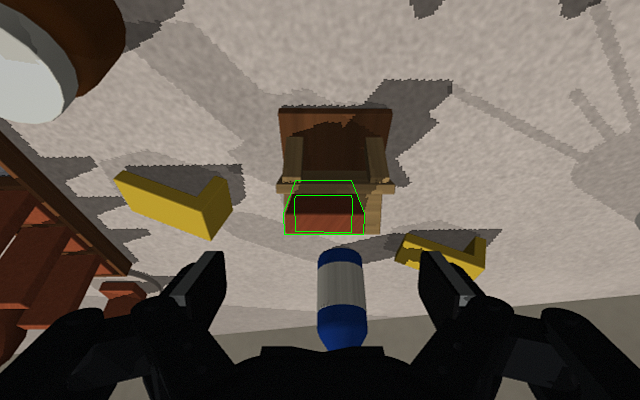

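The tile's top face is at (287–366, 216–234) and the overlay fits within about 1 px. Advancing and gripping.

Emit:
send_rows(
  motion=[
    [-0.004,0.01,0.428,0,0,0,1],
    [-0.004,0.01,0.428,0,0,0,1],
    [-0.004,0.01,0.428,0,0,0,1],
    [-0.004,0.01,0.428,0,0,0,1],
    [0,0,0,0,0,0,0.7],
    [0,0,0,0,0,0,0.5],
    [0,0,0,0,0,0,0],
    [0,0,0,0,0,0,0],
    [0,0,0,0,0,0,0],
    [0,0,0,0,0,0,0],
  ],
)

```text
clock: 22.82
tool_pos: [510.6, 318.6, 87.2]
tool_rot: [0.132, 0.945, -0.042, 0.297]
wrist_force: [-2.4, -1.6, 6.2]
opening: 0.578
gripper_force: 62.6
```

Run:
```python
from hold import *
s=manip.get_state(); print(s["wrist_force"],s["opening"],s["gripper_force"])
C=toolT(); G=np.linalg.inv(leanM(*L["t3"]))@C; print(G)
U=C.copy(); U[2,3]+=100; plan(U,3,C)
g=[G[0,3],0,G[2,3]]
V=tool_for(bay(-90,8+100),g); plan(V,8,U); print(U[:3,3],V[:3,3])
```

```text
[-2.412 -1.642  6.2  ] 0.5777849001908727 62.57208824157715
[[ -1.     -0.     -0.001 -14.82 ]
 [ -0.      1.     -0.      2.088]
 [  0.001  -0.     -1.     74.935]
 [  0.      0.      0.      1.   ]]
3 rows [-0.382, -0.0, -0.547, 0.0, 0.0, 0.0] ang 0.0
8 rows [-0.001, -0.786, 0.013, -0.006, 0.546, -0.02] ang 35.0
[510.567 318.635 187.181] [429.37   14.74  182.935]
```

Emit:
send_rows(
  motion=[
    [-0.382,0,-0.547,0,0,0,0],
    [-0.382,0,-0.547,0,0,0,0],
    [-0.382,0,-0.547,0,0,0,0],
    [0,-0.786,0.013,-0.006,0.546,-0.02,0],
    [0,-0.786,0.013,-0.006,0.546,-0.02,0],
    [0,-0.786,0.013,-0.006,0.546,-0.02,0],
    [0,-0.786,0.013,-0.006,0.546,-0.02,0],
    [0,-0.786,0.013,-0.006,0.546,-0.02,0],
    [0,-0.786,0.013,-0.006,0.546,-0.02,0],
    [0,-0.786,0.013,-0.006,0.546,-0.02,0],
    [0,-0.786,0.013,-0.006,0.546,-0.02,0],
    [0,0,0,0,0,0,0],
  ],
)

```text
clock: 24.32
tool_pos: [429.1, 13.0, 181.6]
tool_rot: [0.129, 0.992, -0.0, -0.002]
wrist_force: [-0.3, 0.2, -1.6]
opening: 0.576
gripper_force: 63.8
```

Emit:
send_rows(
  motion=[
    [0,0,0.3,0,0,0,0],
    [0,0,0.4,0,0,0,0],
    [0,0,0.3,0,0,0,0],
    [0,0,0,0,0,0,0],
    [0,0,0,0,0,0,0],
  ],
)

```text
clock: 24.95
tool_pos: [428.9, 15.5, 132.5]
tool_rot: [0.127, 0.992, -0.0, -0.001]
wrist_force: [-0.2, 0.4, -1.1]
opening: 0.573
gripper_force: 63.7
```

Run:
```python
from hold import *
s=manip.get_state(); print(s["tool_pos"],s["wrist_force"],s["opening"])
H=tool_for(bay(-90,8+3),[-14.8,0,74.7]); print(H[:3,3]);plan(H,4)
```

```text
[428.883  15.486 132.47 ] [-0.211  0.406 -1.06 ] 0.5725501962181376
[429.389  14.735  85.7  ]
4 rows [-0.004, -0.003, 0.234, -0.001, -0.002, 0.002] ang 0.1
```

Emit:
send_rows(
  motion=[
    [-0.004,-0.003,0.234,0,0,0,0],
    [-0.004,-0.003,0.234,0,0,0,0],
    [-0.004,-0.003,0.234,0,0,0,0],
    [0,0,0.21,0,0,0,0],
    [0,0,0,0,0,0,0],
    [0,0,0.02,0,0,0,0],
    [0,0,0,0,0,0,0],
  ],
)

```text
clock: 25.82
tool_pos: [429.4, 14.1, 85.7]
tool_rot: [0.127, 0.992, -0.0, -0.001]
wrist_force: [-0.9, -0.1, -1.4]
opening: 0.572
gripper_force: 63.7
```

Emit:
send_rows(
  motion=[
    [0,0,0.02,0,0,0,0],
    [0,0,0,0,0,0,0],
  ],
)

```text
clock: 26.08
tool_pos: [429.2, 14.2, 84.6]
tool_rot: [0.127, 0.992, -0.0, -0.001]
wrist_force: [-0.9, 0.8, -1.2]
opening: 0.578
gripper_force: 63.7
```

Emit:
send_rows(
  motion=[
    [0,0,0.02,0,0,0,0],
    [0,0,0,0,0,0,0],
  ],
)

```text
clock: 26.32
tool_pos: [429.0, 14.2, 83.4]
tool_rot: [0.127, 0.992, -0.0, -0.001]
wrist_force: [-0.6, -0.8, -2.3]
opening: 0.577
gripper_force: 63.7
```

Emit:
send_rows(
  motion=[
    [0,0,0.015,0,0,0,0],
    [0,0,0,0,0,0,0],
  ],
)

```text
clock: 26.58
tool_pos: [429.1, 14.1, 83.2]
tool_rot: [0.127, 0.992, -0.0, -0.001]
wrist_force: [-1.9, 0.2, 4.7]
opening: 0.58
gripper_force: 64.4
```

Emit:
send_rows(
  motion=[
    [0,0,0.01,0,0,0,0],
    [0,0,0,0,0,0,0],
  ],
)

```text
clock: 26.82
tool_pos: [429.1, 14.1, 83.2]
tool_rot: [0.127, 0.992, -0.0, -0.001]
wrist_force: [-3.9, 0.2, 10.2]
opening: 0.574
gripper_force: 65.1
```

Contact. Releasing, then rising clear and backing off.

Emit:
send_rows(
  motion=[
    [0,0,-0.015,0,0,0,0],
    [0,0,0,0,0,0,0.62],
    [0,0,0,0,0,0,0.7],
    [0,0,0,0,0,0,0.8],
    [0,0,0,0,0,0,0.9],
    [0,0,-0.2,0,0,0,0.9],
    [0,0,-0.4,0,0,0,0.9],
    [0,0,-0.7,0,0,0,0.9],
    [0,0,-0.8,0,0,0,1],
    [0,0,-0.8,0,0,0,1],
    [0,0,-0.8,0,0,0,1],
    [0,0,-0.8,0,0,0,1],
  ],
)

```text
clock: 28.32
tool_pos: [429.3, 14.4, 310.1]
tool_rot: [0.127, 0.992, -0.0, -0.0]
wrist_force: [0.5, -0.8, 0.0]
opening: 1.0
gripper_force: 0.0
```

Emit:
send_rows(
  motion=[
    [0,0.5,-0.2,0,0,0,1],
    [0,0.9,0,0,0,0,1],
    [0,0.9,0,0,0,0,1],
    [0,0.9,0,0,0,0,1],
    [0,0.9,0,0,0,0,1],
    [0,0.9,0,0,0,0,1],
    [0,0,0,0,0,0,1],
    [0,0,0,0,0,0,1],
  ],
)

```text
clock: 29.32
tool_pos: [492.2, 256.0, 317.9]
tool_rot: [0.127, 0.992, -0.001, -0.001]
wrist_force: [0.8, -0.1, -0.0]
opening: 0.999
gripper_force: 0.0
```

Run:
```python
from hold import *
p=manip.camera("side"); t=manip.camera("top"); print(manip.get_state()["tool_pos"])
a=t["image"][90:300,150:530]; b=p["image"][100:280,220:480]
cv2.imwrite("pics/end.png",np.vstack([cv2.resize(a[:,150:260],(400,0) if 0 else (310,592)) if 0 else cv2.resize(a,(520,287)),cv2.resize(b,(520,305))]))
```

```text
[492.28  255.319 318.119]
```

View pics/end.png

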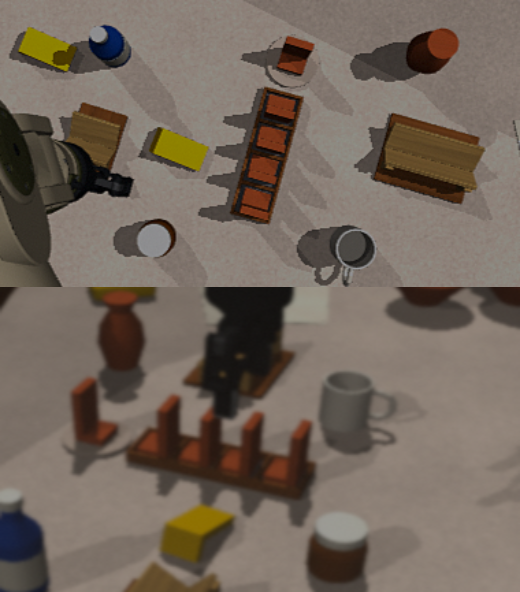

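All four bays now hold upright tiles with every foot pointing towards the bat. The bystanders haven't moved and the racks are empty.

```bash
python3 -c "
from workcell import manip
print(manip.close_job())"
```

```text
the job is handed in; nothing more can be done
None
```

All three tiles now stand upright in the tray's empty bays, feet pointing the same way as the tile already there; nothing else appears to have moved, and the job was handed in at about 29 s.

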